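Unlock the slicing gauge and hold its lever at the third click

ROBOT

A 6-joint arm with a two-finger parallel gripper is mounted at the origin on a cart in front of the work surface, level with it; the furniture and walls round the work are solid. World frame = base frame: x ahead of the robot, y to its left, z up, the work surface at z = 0. Lengths are in mm, angles in rad, forces in N, time in s.
With the tool pointing down it reaches from about 275 to 750 mm from the base axis. Payload 10.2 kg.
Tool frame: the origin (TCP) lies at the very end of the fingers, on their centre line; the grasp point (between the pads) lies 19 mm behind it; z points along the fingers, y is the line along which they close (so a half turn about z gives the same grasp; the last joint's range is limited). The gripper opens to 85 mm and grips with 20 to 120 N. Pads are 22 mm wide; open, the fingers measure 114 mm over their backs; the gripper's body (76 mm by 85 mm) begins 54 mm behind the grasp point. The pads swing forward as they close: fully open they stand 13 mm farther back than shut.
Start: joints at [1.084, 0.313, 1.498, -0, 1.331, -0.223], TCP at [136.907, 506.841, 231.294] pointing down, gripper open.
Joint ranges: [-2.94, 2.94], [-0.97, 2.17], [0.19, 2.56], [-1.23, 4.37], [0.02, 3.11], [-2.88, 2.88]. Speed limits (rad/s): [2.39, 2.39, 3.01, 3.14, 3.14, 3.14].

INTERFACE

Orientations are given as a unit quaternion [w, x, y, z].
In Python, from rig import * gives the robot as it stands. The module is installed in compiled form; this text tells all that it offers.
- The arm moves only by the shell command python3 -m crank 'ROWS' [FORCE]. ROWS is JSON, a list that holds one entry, the list of rows, each a list of 7 numbers: the shift along the tool's x, y, z in units of 25 mm (1.0 is 25 mm), then the turn, a rotation vector about the tool's x, y, z in units of 8 degrees (1.0 is 8 degrees), then the finger opening in mm, from 0 to 85.4. A call has exactly 8 rows; each row shifts and turns the commanded pose from where the row before left it, along the tool's axes as they then stand; what a row does not reach is not made up. A row lasts 1/10 s, in which the tool goes at most 50 mm and 8.59 degrees, less where a joint would pass 70% of its speed; a pose out of reach is approached as far as the arm can. A call is refused whole if a number of a shift passes 1 or a number of a turn 1, either way. A call with a gripper value outside its range is refused whole. The fingers move at their own pace and stop on an object; FORCE is the grip in N (left out, the last holds). Time passes only in rows, so rows that do not move let the fingers close, or fill a call up. It gives the time, the measured TCP pose, the force, the opening and the grip force at its end, in the units of the state.
- sense(): the state, without advancing time (a new reading comes with each control period).
- capture(name): name is "scene" or "top" or "wrist"; returns the picture (420x560x3 uint8, blue, green, red); there is no depth.
- camera_model(name): a dict with "fx", "fy", "cx", "cy" (pixels), "world_from_camera" (4x4, takes a point from camera to world coordinates); the wrist camera has in their place "T_tool_cam" (4x4, takes a point from camera to tool coordinates, whose origin is the TCP and whose axes are the flange's). Camera axes: x right, y up, looking along -z (the intrinsics and any distortion apply to the point x, -y, -z); pixel columns grow to the right and rows downward; lengths in mm; the calibration is good to about 2 mm. A picture is of the moment at which its call begins: read the wrist's pose just before it. camera_model takes no time and is no camera call.
- finish_job(): hands the job in; it is judged then, once.
The state is a dict: "time_s": time; "joints": joint angles; "dq": joint speeds; "tau": joint torques, N m; "eef_pos": TCP position; "ee_rot": TCP orientation; "force": force on the tool from outside, world axes, zero at the start; "wrist_torque": the same for the moment, N m; "grip_width": opening from 0.0 (shut) to 1.0 (fully open); "grip_force": force on a finger pad.
Only numpy, scipy, OpenCV 4.12 (cv2) and the standard library are available. Lean on these libraries where they do the work, as an engineer would, in place of code of your own. Each camera call takes 0.05 s, during which the arm holds its last target. There are 200 camera calls.

TASK

Slide the flat metal lock plate straight up out of the narrow slot in the slicing gauge and park it upright in the slot of the separate wooden rack, letting go of it there. Then take the gauge's lever by its upright peg, swing it away from rest by exactly three clicks, never going past the third, and finish still gripping the peg so that the spring-loaded lever stays at the third click. Leave the other things on the table where they stand.

Things in the scene. Friction and masses are not known exactly. Their poses are not given: they have to be found in the camera images.
- gauge: Slicing gauge, fixed to the table: light wooden block 310 (x) x 240 (y) x 42 mm high, origin under its centre; its -x end is the one nearer the robot. At its +x end a steel stop fence, top 92 mm above the table, moves +x by 5 mm per click of the lever.
- gauge_slot (a point): Centre of the floor of the lock plate's slot in the gauge, 12 mm above the table, at (-70, 12) mm in the gauge's frame. The slot runs along the gauge's x: 85 mm long, 11 mm wide, 30 mm deep, open upward.
- gauge_pivot (a point): Point on the lever's vertical pivot axis at the gauge's top, 42 mm above the table, at (20, 30) mm in the gauge's frame. The lever is a flat steel arm 16 mm wide, top 60 mm above the table, pointing from here to the gauge's -x at rest.
- lock_plate: Loose flat aluminium plate, 80 (own x) x 8 thick (own y) x 135 mm tall (own z), 105 to 210 g; origin at the centre of its lower edge. Starts upright in the gauge's slot, axes parallel to the gauge's, top edge 147 mm above the table, 5 mm beside the lever, whose swing it blocks. Clear of the slot once its lower edge is 42 mm above the table.
- rack: Separate darker wooden rack, fixed: block 130 (x) x 70 (y) x 48 mm high, origin under its centre. One slot in the middle of its top, open upward, along its x: 96 mm long, 16 mm wide, floor 12 mm above the table. A plate parked in it may lean up to about 0.25 rad.
- click_lever: The lever: arm with a toothed steel wheel round its pivot and a peg on its end. Origin on the pivot at the gauge's top (42 mm above the table); its axes turn with it: parallel to the gauge's at rest, the arm along its -x.
- lever_peg (a point): Centre of the foot of the upright round black peg on the lever's end, 100 mm from the pivot: 18 mm in diameter, from 60 to 105 mm above the table, fixed to the lever and turning with it. At lever angle q it is at pivot - 100 mm x (cos q, sin q) in the gauge's frame.
- lever_angle (a joint): Lever angle, rad: 0 at rest, grows anticlockwise from above (peg goes to the gauge's -y). Click notches at 0.3, 0.5, 0.7 (third), 0.9, 1.1; crests midway between and at 0.2; stop at 1.15. A spring pulls back at 5.5 to 7.5 N at the peg and no notch holds alone: let go, it runs back to 0. The push is about 7 N in a notch, climbs to 10 or 11 N just beyond it, then sinks again.
- salt_shaker: small salt shaker with a grey dome cap, 44 mm wide, 90 high; origin under its centre; a bystander
- mug_white: plain white mug, 79 x 114 x 96 mm with its handle; origin under its centre; a bystander
- tumbler: clear drinking glass, 81 mm wide, 91 high; origin under its centre; a bystander
Not all that is in view belongs to the job. Of the things like the lock_plate, leave any that is blue, pink or turquoise; of the rest the larger one is meant.

How it is judged (in metres and radians):
On the way, in this order (a step that is already met when the one before it is completed fails the run):
1. the lock plate is lifted clear of the gauge's slot (z of lock_plate in the frame of gauge above 0.045 m), for 0.1 s.
2. the lock plate stands in the rack's slot, let go (x of lock_plate in the frame of rack between -0.014 and 0.014 m and y of lock_plate in the frame of rack between -0.009 and 0.009 m and z of lock_plate in the frame of rack below 0.02 m and angle between lock_plate's own z axis and vertical below 0.3 rad and contact force between the fingers and lock_plate below 0.1 N), for 0.2 s.
3. the lever is held by its peg at the third click (value of joint lever_angle between 0.62 and 0.78 rad and contact force between the fingers and click_lever above 1 N and contact force between lock_plate and click_lever below 0.1 N), for 0.3 s.
At the end, for the whole second after the job is handed in: Fingers still hold the peg (1 N or more), lever at the third click (0.62 to 0.78 rad); lock plate in the rack's slot, let go: lower edge within 8 mm of the slot floor, within 14 mm of its centre along and 9 mm across, leaning under 0.3 rad, not touching the lever (all of step 2 and all of step 3); the arm keeps its last pose, push and grip.
It fails at once if the lever goes past the third click, towards the fourth (above 0.84 rad) (value of joint lever_angle above 0.84 rad).
It fails at once if a bystander (salt shaker, mug, glass) is moved more than 3 cm (distance of any of salt_shaker, mug_white, tumbler from where it was at the start of the episode above 0.03 m).
It also fails if it takes over 64 s, if anything falls off the work surface, if the arm or the gripper's body presses on something with over 40 N, if the wrist force passes 120 N, or if a joint passes its speed limit or range.

## Working session

There is one attempt and no reset: what is moved stays moved. The work goes in short steps, Python scripts to look and compute and a shell command to move; the robot and the scene stay as the last step left them, time stands still between calls to the robot, and variables do not carry over. Pictures are saved under pics/ and viewed, at most 10 in all, crops included, and the job is handed in when it is done.

```bash
mkdir -p pics
python3 - <<'E'
from rig import *
import cv2,json,numpy as np
np.set_printoptions(precision=4,suppress=True)
for n in("scene","top"):
    cv2.imwrite(f"pics/{n}0.png",capture(n)); print(n,camera_model(n))
print(camera_model("wrist")); print(sense())
E
```

```text
scene {'fx': 528.9512796473091, 'fy': 528.9512796473091, 'cx': 283.70487395338955, 'cy': 213.9989475734541, 'world_from_camera': array([[   0.6742,    0.3755,   -0.636 , -308.9791],
       [  -0.7386,    0.3407,   -0.5818, -674.6449],
       [  -0.0018,    0.8619,    0.5071,  718.2468],
       [   0.    ,    0.    ,    0.    ,    1.    ]])}
top {'fx': 440.1814200364333, 'fy': 440.1814200364333, 'cx': 281.96862412119765, 'cy': 207.59751638611087, 'world_from_camera': array([[   0.0264,    0.9969,   -0.0739,  427.1667],
       [  -0.9996,    0.0258,   -0.0095,   52.8541],
       [  -0.0076,    0.0741,    0.9972, 1236.1816],
       [   0.    ,    0.    ,    0.    ,    1.    ]])}
{'fx': 348.34860981946656, 'fy': 348.34860981946656, 'cx': 281.9797067865606, 'cy': 211.1025396177419, 'T_tool_cam': array([[   0.0016,    0.9638,    0.2667,   67.539 ],
       [   1.    ,   -0.0014,   -0.0008,    0.0052],
       [  -0.0003,    0.2667,   -0.9638, -142.8864],
       [   0.    ,    0.    ,    0.    ,    1.    ]])}
{'time_s': 0.1, 'joints': array([ 1.0836,  0.3134,  1.4983, -0.    ,  1.331 , -0.2234]), 'dq': array([ 0.0006, -0.0006, -0.0029,  0.0002,  0.0016,  0.0006]), 'tau': array([  0.0043, -41.2897, -26.0139,  -0.0001,   0.0031,  -0.    ]), 'eef_pos': array([136.8199, 506.6272, 230.7929]), 'ee_rot': array([-0.0002,  0.1315,  0.9913, -0.0005]), 'force': array([-0.6246,  0.263 , -0.3914]), 'wrist_torque': array([ 0.0465, -0.0655,  0.0392]), 'grip_force': 0.0, 'grip_width': 0.9982959273441999}
```

View pics/scene0.png

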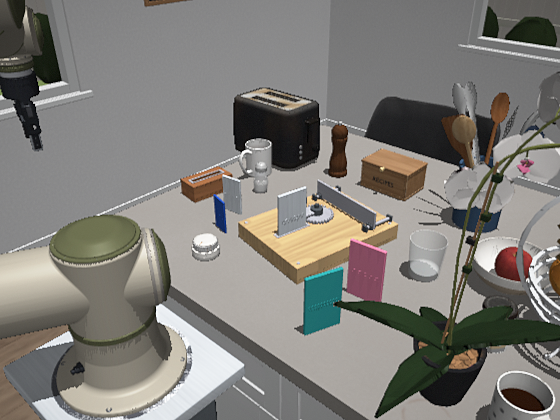

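View pics/top0.png

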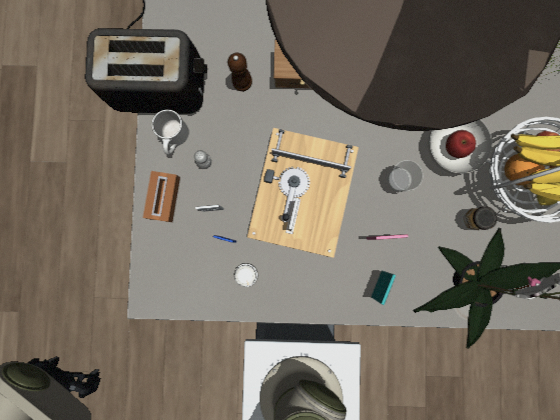

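Scene: the plates that could be confused are the silver plate in the gauge at (292,212), a small silver one at (232,194), blue (220,213), pink (366,270) and turquoise (323,300). I choose the larger silver one standing in the gauge. The rack is at (205,183). Top view: gauge corners are near (275,127), (358,145), (333,257), (247,240), and the rack is at (161,196). Next is a close crop to check the choice and measure.

Run:
```python
import cv2,numpy as np
t=cv2.imread("pics/top0.png");s=cv2.imread("pics/scene0.png")
a=cv2.resize(t[120:264,140:364],None,fx=3.5,fy=3.5,interpolation=cv2.INTER_CUBIC)
cv2.imwrite("pics/c1.png",a)
b=cv2.resize(s[165:285,170:410],None,fx=3.3,fy=3.3,interpolation=cv2.INTER_CUBIC)
cv2.imwrite("pics/c2.png",b)
```

```text
(no output)
```

View pics/c1.png

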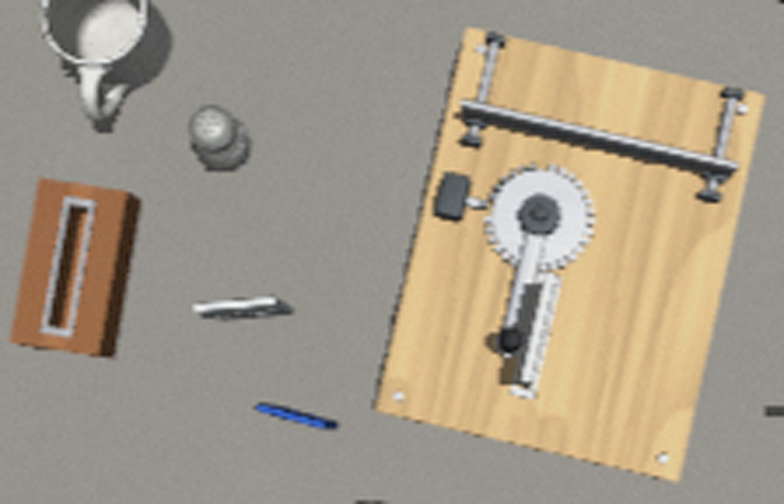

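View pics/c2.png

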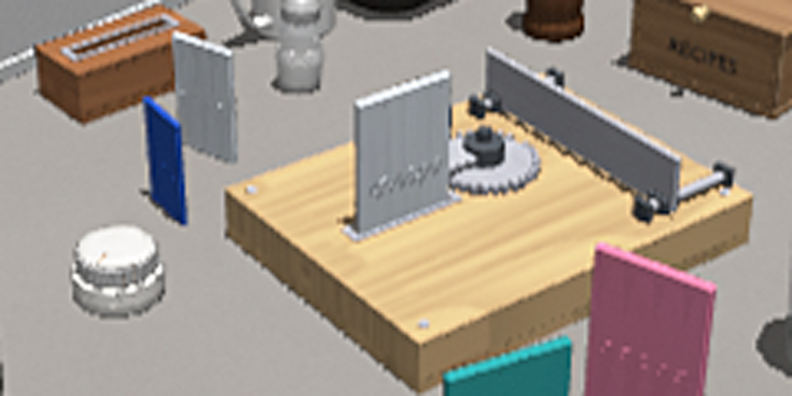

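```bash
cat > h.py <<'E'
from rig import *
import cv2,numpy as np
from scipy.spatial.transform import Rotation as R
from scipy.optimize import least_squares
np.set_printoptions(precision=3,suppress=True)
def proj(n,P):
    m=camera_model(n);T=np.linalg.inv(m["world_from_camera"])
    c=np.atleast_2d(P)@T[:3,:3].T+T[:3,3]
    return np.c_[m["cx"]+m["fx"]*c[:,0]/-c[:,2],m["cy"]-m["fy"]*c[:,1]/-c[:,2]]
def back(n,uv,z):
    m=camera_model(n);W=m["world_from_camera"];uv=np.atleast_2d(uv)
    d=np.c_[(uv[:,0]-m["cx"])/m["fx"],-(uv[:,1]-m["cy"])/m["fy"],-np.ones(len(uv))]@W[:3,:3].T
    return W[:3,3]+d*((z-W[2,3])/d[:,2])[:,None]
def rz(a):return R.from_euler('z',a).as_matrix()
def pose2d(M,Wd):
    M=np.asarray(M,float);Wd=Wd[:,:2];a=M-M.mean(0);b=Wd-Wd.mean(0)
    th=np.arctan2((a[:,0]*b[:,1]-a[:,1]*b[:,0]).sum(),(a*b).sum())
    t=Wd.mean(0)-rz(th)[:2,:2]@M.mean(0);return t,th,np.linalg.norm(M@rz(th)[:2,:2].T+t-Wd,axis=1)
E
python3 - <<'E'
from h import *
c=lambda l:np.array(l)/3.5+[140,120]-.35
c2=lambda l:np.array(l)/3.3+[170,165]-.35
K=[[155,120],[155,-120],[-155,-120],[-155,120]]
g=back("top",c([[468,28],[764,95],[680,480],[376,408]]),42);print(g,pose2d(K,g))
# scene: near-left, near-right, far-right, 
g2=back("scene",c2([[226,186],[421,342],[752,194]]),42);print(g2,pose2d([K[3],K[2],K[1]],g2))
r=back("top",c([[64,198],[96,202],[73,335],[41,331]]),48);print(r,r.mean(0))
for n,f,p in(("top",c,[[40,180],[12,343]]),("scene",c2,[[62,53],[85,65],[180,18],[150,18]])):print(n,back(n,f(p),48))
# plate top in scene: near-left(-x,+y),near-right
p=back("scene",c2([[355,102],[451,72]]),147);print(p,np.diff(p,axis=0))
# pivot cap, peg top
print("peg",back("top",c([[511,339]]),105))
E
```

```text
[[ 736.058   93.836   42.   ]
 [ 688.338 -139.778   42.   ]
 [ 386.321  -79.282   42.   ]
 [ 435.463  156.71    42.   ]] (array([561.545,   7.872]), np.float64(-0.20248978083636635), array([1.51 , 1.404, 1.075, 1.622]))
[[ 438.446  161.466   42.   ]
 [ 388.938  -75.213   42.   ]
 [ 692.587 -135.591   42.   ]] (array([565.303,  12.366]), np.float64(-0.20215190612613235), array([0.988, 1.22 , 0.858]))
[[592.223 404.631  48.   ]
 [589.716 379.511  48.   ]
 [485.598 392.594  48.   ]
 [488.052 417.56   48.   ]] [538.897 398.574  48.   ]
top [[605.889 424.055  48.   ]
 [478.174 439.597  48.   ]]
scene [[488.158 415.86   48.   ]
 [487.028 384.058  48.   ]
 [601.345 392.502  48.   ]
 [583.568 412.121  48.   ]]
[[458.434  47.137 147.   ]
 [536.658  27.156 147.   ]] [[ 78.224 -19.98    0.   ]]
peg [[488.234  53.595 105.   ]]
```

```bash
python3 -m crank '[[[-0.9,0,-0.15,0,0,0,85],[-0.9,0,-0.15,0,0,0,85],[-0.9,0,-0.15,0,0,0,85],[-0.9,0,-0.15,0,0,0,85],[-0.9,0,-0.15,0,0,0,85],[-0.9,0,-0.15,0,0,0,85],[-0.9,0,-0.15,0,0,0,85],[-0.9,0,-0.15,0,0,0,85]]]'; python3 -m crank '[[[-0.9,0,-0.15,0,0,0,85],[-0.9,0,-0.15,0,0,0,85],[-0.9,0,-0.15,0,0,0,85],[-0.9,0,-0.15,0,0,0,85],[-0.9,0,-0.15,0,0,0,85],[-0.9,0,-0.15,0,0,0,85],[-0.3,0,0,0,0,0,85],[0,0,0,0,0,0,85]]]'
cat >> h.py <<'E'
def wcam():
    s=sense();im=capture("wrist");q=s["ee_rot"];T=np.eye(4);T[:3,:3]=R.from_quat(q,scalar_first=True).as_matrix();T[:3,3]=s["eef_pos"]
    return im,T@camera_model("wrist")["T_tool_cam"],s
def wback(W,uv,z):
    m=camera_model("wrist");uv=np.atleast_2d(uv)
    d=np.c_[(uv[:,0]-m["cx"])/m["fx"],-(uv[:,1]-m["cy"])/m["fy"],-np.ones(len(uv))]@W[:3,:3].T
    return W[:3,3]+d*((z-W[2,3])/d[:,2])[:,None]
E
python3 - <<'E'
from h import *
im,W,s=wcam();cv2.imwrite("pics/w1.png",cv2.resize(im,None,fx=1.4,fy=1.4));np.save("w1.npy",W);print(s["eef_pos"],s["ee_rot"],s["time_s"])
E
```

```text
time_s: 0.9
eef_pos: [311.5, 459.5, 261.1]
ee_rot: [-0.0, 0.132, 0.991, -0.0]
force: [-0.3, 0.4, 0.6]
grip_width: 0.991
grip_force: 0.0
time_s: 1.7
eef_pos: [448.6, 422.4, 283.0]
ee_rot: [-0.0, 0.132, 0.991, -0.0]
force: [-0.4, -0.8, 0.0]
grip_width: 0.995
grip_force: 0.0
[448.559 422.434 283.011] [-0.     0.132  0.991 -0.   ] 1.7
```

View pics/w1.png

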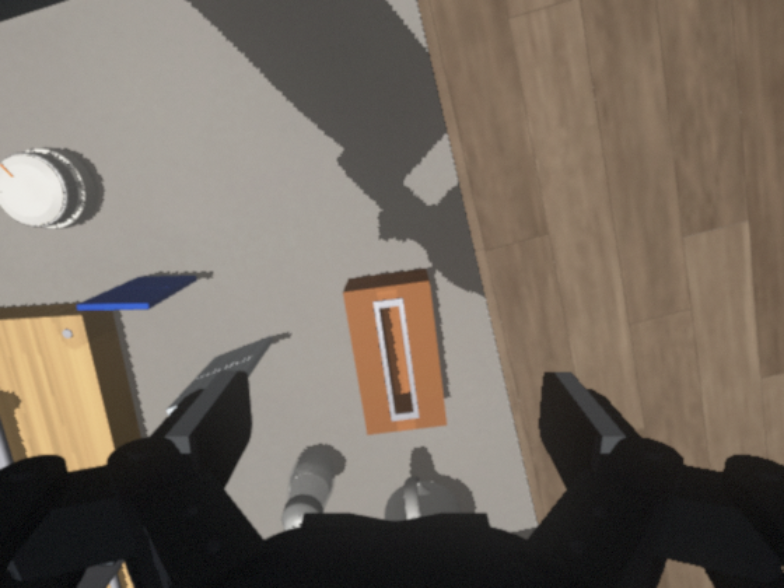

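The wrist view shows the rack top with corners at (345,291), (431,281), (446,424), (368,434) and the slot frame round (397,360), at 1.4x. The gauge is at the left edge.

```bash
python3 - <<'E'
from h import *
W=np.load("w1.npy");f=lambda p:np.array(p)/1.4-.15
r=wback(W,f([[345,291],[431,281],[446,424],[368,434]]),48);print(r,pose2d([[-65,-35],[-65,35],[65,35],[65,-35]],r))
r=wback(W,f([[373,303],[402,299],[419,417],[392,420]]),48);print(r,r.mean(0))
E
python3 -m crank '[[[0,-0.9,-0.2,0,0,0,85],[0,-0.9,-0.2,0,0,0,85],[0,-0.9,-0.2,0,0,0,85],[0,-0.9,-0.2,0,0,0,85],[0,-0.9,-0.2,0,0,0,85],[0,-0.9,-0.2,0,0,0,85],[0,-0.9,-0.2,0,0,0,85],[0,-0.9,-0.2,0,0,0,85]]]'; python3 -m crank '[[[-0.2,-0.9,0,0,0,-0.1,85],[-0.2,-0.9,0,0,0,-0.1,85],[-0.2,-0.9,0,0,0,-0.1,85],[-0.2,-0.9,0,0,0,-0.1,85],[-0.2,-0.9,0,0,0,0,85],[-0.2,-0.9,0,0,0,0,85],[-0.2,-0.5,0,0,0,0,85],[0,0,0,0,0,0,85]]]'
python3 - <<'E'
from h import *
im,W,s=wcam();cv2.imwrite("pics/w2.png",cv2.resize(im,None,fx=1.4,fy=1.4));np.save("w2.npy",W);print(s["eef_pos"],s["ee_rot"],s["time_s"])
E
```

```text
[[469.87  375.219  48.   ]
 [479.799 443.789  48.   ]
 [606.943 425.577  48.   ]
 [598.751 357.617  48.   ]] (array([538.841, 400.551]), np.float64(-0.13741609701820356), array([0.483, 0.645, 1.308, 0.715]))
[[485.355 394.174  48.   ]
 [488.2   417.639  48.   ]
 [594.313 404.654  48.   ]
 [591.044 381.396  48.   ]] [539.728 399.466  48.   ]
time_s: 2.55
eef_pos: [399.8, 248.8, 323.9]
ee_rot: [-0.0, 0.131, 0.991, 0.0]
force: [-0.1, -1.2, 0.8]
grip_width: 0.994
grip_force: 0.0
time_s: 3.35
eef_pos: [401.3, 97.2, 323.7]
ee_rot: [-0.0, 0.104, 0.995, -0.0]
force: [0.3, 0.6, -1.0]
grip_width: 0.992
grip_force: 0.0
[401.327  97.177 323.694] [-0.     0.104  0.995 -0.   ] 3.35
```

View pics/w2.png

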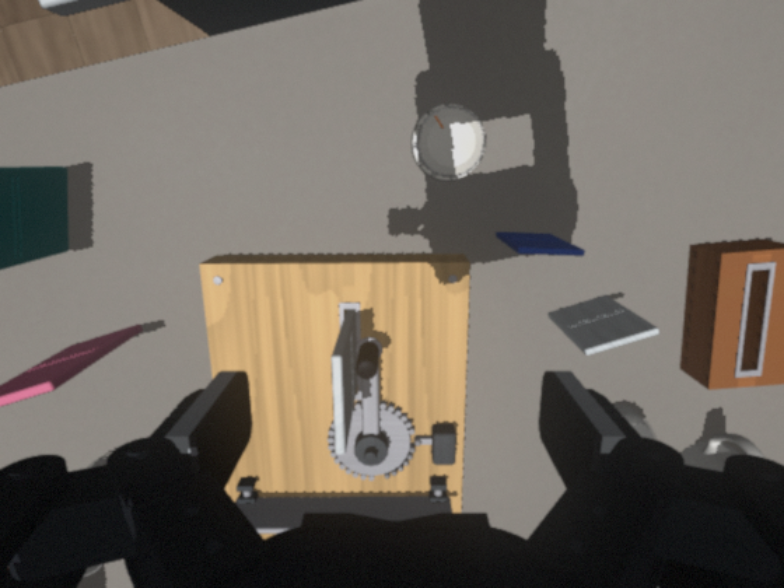

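The wrist view shows the gauge's near corners at (202,264) and (469,262), and the plate's top edge as a strip from (338.5,357) to (341,452). The peg top is near (368,355) and the pivot at (370,449).

Run:
```python
from h import *
W=np.load("w2.npy");f=lambda p:np.array(p)/1.4-.15
g=wback(W,f([[202,264],[469,262]]),42);t,th,e=pose2d([[-155,-120],[-155,120]],g);print(g,t,th,e)
p=wback(W,f([[338.5,357],[341,452]]),147);print(p,p.mean(0),np.linalg.norm(p[1]-p[0]),np.arctan2(p[1,1]-p[0,1],p[1,0]-p[0,0]))
print("pred plate",t+rz(th)[:2,:2]@[-70,12],"peg",t+rz(th)[:2,:2]@[-80,30],wback(W,f([[368,355]]),105))
s=sense();M=R.from_quat(s["ee_rot"],scalar_first=True).as_matrix();print(M)
c=np.r_[p.mean(0)[:2],117];print("move units",M.T@(c-s["eef_pos"])/25)
```

```text
[[386.382 -74.375  42.   ]
 [433.384 157.743  42.   ]] [561.8    10.922] -0.19979054726642587 [1.585 1.585]
[[457.42   44.951 147.   ]
 [531.87   28.79  147.   ]] [494.645  36.87  147.   ] 76.18316264146098 -0.21374979547937606
pred plate [495.574  36.576] peg [489.345  56.203] [[476.648  59.627 105.   ]]
[[-0.978  0.207  0.   ]
 [ 0.207  0.978  0.   ]
 [ 0.     0.    -1.   ]]
move units [-4.157 -1.617  8.27 ]
```

```bash
python3 -m crank '[[[-0.7,-0.27,0.5,0,0,0,60],[-0.7,-0.27,0.5,0,0,0,60],[-0.7,-0.27,0.5,0,0,0,60],[-0.7,-0.27,0.5,0,0,0,60],[-0.7,-0.27,0.5,0,0,0,60],[-0.68,-0.27,0.5,0,0,0,60],[0,0,0.7,0,0,0,60],[0,0,0.7,0,0,0,60]]]' 60;  python3 -m crank '[[[0,0,0.8,0,0,0,60],[0,0,0.8,0,0,0,60],[0,0,0.8,0,0,0,60],[0,0,0.8,0,0,0,60],[0,0,0.6,0,0,0,60],[0,0,0.07,0,0,0,60],[0,0,0,0,0,0,60],[0,0,0,0,0,0,60]]]'
python3 - <<'E'
from h import *
s=sense();M=R.from_quat(s["ee_rot"],scalar_first=True).as_matrix()
print(s["eef_pos"],s["force"],"left",M.T@(np.array([495.2,36.7,117])-s["eef_pos"])/25)
E
```

```text
time_s: 4.2
eef_pos: [495.7, 37.6, 212.9]
ee_rot: [-0.0, 0.103, 0.995, 0.0]
force: [-0.4, 0.3, -0.6]
grip_width: 0.7
grip_force: 0.0
time_s: 5.0
eef_pos: [496.1, 36.8, 117.9]
ee_rot: [0.001, 0.103, 0.995, -0.0]
force: [-0.2, 0.1, 0.4]
grip_width: 0.701
grip_force: 0.0
[496.141  36.751 117.903] [-0.155  0.117  0.378] left [ 0.036 -0.01   0.036]
```

```bash
python3 -m crank '[[[0.02,0,0.02,0,0,0,30],[0,0,0,0,0,0,20],[0,0,0,0,0,0,12],[0,0,0,0,0,0,5],[0,0,0,0,0,0,2],[0,0,0,0,0,0,2],[0,0,0,0,0,0,2],[0,0,0,0,0,0,2]]]' 60; python3 -m crank '[[[0,0,-0.15,0,0,0,2],[0,0,-0.15,0,0,0,2],[0,0,-0.2,0,0,0,2],[0,0,-0.2,0,0,0,2],[0,0,-0.2,0,0,0,2],[0,0,-0.2,0,0,0,2],[0,0,-0.2,0,0,0,2],[0,0,0,0,0,0,2]]]'
```

```text
time_s: 5.8
eef_pos: [495.5, 36.3, 116.8]
ee_rot: [0.0, 0.104, 0.995, -0.0]
force: [-0.4, -0.3, 5.7]
grip_width: 0.085
grip_force: 59.5
time_s: 6.6
eef_pos: [495.6, 36.3, 149.8]
ee_rot: [0.001, 0.104, 0.995, -0.0]
force: [0.1, 0.1, -1.2]
grip_width: 0.086
grip_force: 58.5
```

```bash
python3 -m crank '[[[0,0,-0.5,0,0,0,2],[0,0,-0.7,0,0,0,2],[0,0,-0.7,0,0,0,2],[0,0,-0.7,0,0,0,2],[0.05,0.3,-0.6,0,0,0,2],[0.05,0.5,-0.4,0,0,0,2],[0.1,0.7,-0.2,0,0,0,2],[0.1,0.8,0,0,0,0,2]]]' ; python3 -m crank '[[[0.1,0.9,0,0,0,0,2],[0.1,0.9,0,0,0,0,2],[0.1,0.9,0,0,0,0,2],[0.1,0.9,0,0,0,0,2],[0.1,0.9,0,0,0,0,2],[0.1,0.9,0,0,0,0,2],[0.1,0.9,0,0,0,0,2],[0.1,0.9,0,0,0,0,2]]]';python3 -m crank '[[[0.1,0.9,0,0,0,0,2],[0.1,0.9,0,0,0,0,2],[0,0.9,0,0,0,0,2],[0,0.9,0,0,0,0,2],[0,0.7,0,0,0,-0.15,2],[0,0.5,0,0,0,-0.2,2],[0,0.2,0,0,0,-0.2,2],[0,0,0,0,0,0,2]]]'
python3 - <<'E'
from h import *
s=sense();M=R.from_quat(s["ee_rot"],scalar_first=True).as_matrix()
print(M,s["eef_pos"],s["force"],"left",M.T@(np.array([539.3,400,117])-s["eef_pos"])/25)
im,W,s=wcam();cv2.imwrite("pics/w3.png",cv2.resize(im,None,fx=1.4,fy=1.4));np.save("w3.npy",W)
E
```

```text
time_s: 7.4
eef_pos: [500.0, 95.1, 244.5]
ee_rot: [0.0, 0.104, 0.995, 0.0]
force: [-0.2, 1.1, -1.4]
grip_width: 0.082
grip_force: 58.5
time_s: 8.2
eef_pos: [517.0, 276.0, 243.5]
ee_rot: [-0.0, 0.104, 0.995, -0.0]
force: [1.4, -0.5, -1.2]
grip_width: 0.08
grip_force: 58.5
time_s: 9.0
eef_pos: [537.4, 398.5, 243.4]
ee_rot: [-0.0, 0.065, 0.998, -0.0]
force: [0.9, 0.1, -1.2]
grip_width: 0.084
grip_force: 58.5
[[-0.992  0.129 -0.001]
 [ 0.129  0.992 -0.   ]
 [ 0.001 -0.001 -1.   ]] [537.436 398.506 243.358] [ 0.949  0.1   -1.228] left [-0.07   0.072  5.054]
```

View pics/w3.png

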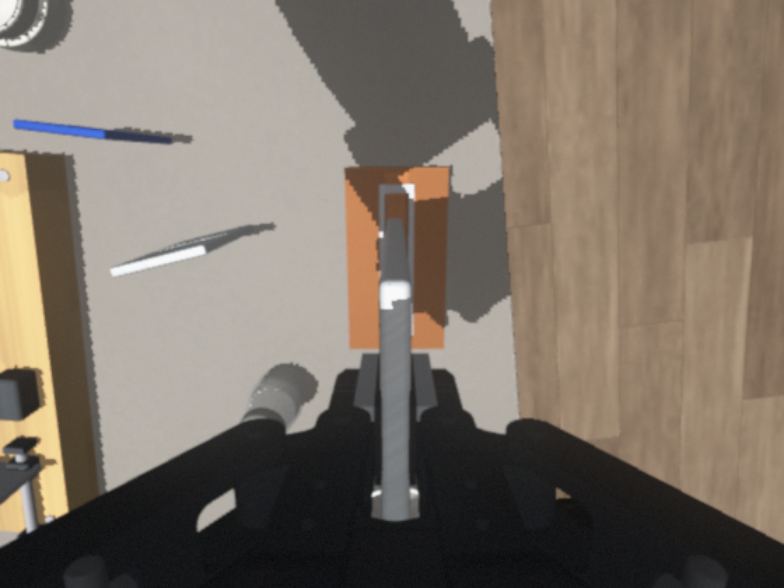

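The plate is held square in the fingers, its top strip at x≈396. The rack below has corners (345,167), (450,167), (444,348), (349,348), with the near end of the slot frame at (380..414,185) and the plate's lower near edge at (394,220).

Run:
```python
from h import *
W=np.load("w3.npy");f=lambda p:np.array(p)/1.4-.15
r=wback(W,f([[345,167],[450,167],[444,348],[349,348]]),48);t,th,e=pose2d([[-65,-35],[-65,35],[65,35],[65,-35]],r);print(t,th,e)
print(wback(W,f([[397,185]]),48), "slot near outer end pred",t+rz(th)[:2,:2]@[-52,0])
s=sense();M=R.from_quat(s["ee_rot"],scalar_first=True).as_matrix()
print("plate bottom near end in tool",M.T@(wback(W,f([[394,220]]),s["eef_pos"][2]-105)[0]-s["eef_pos"]))
print("plate top near end in tool",M.T@(wback(W,f([[396,282]]),s["eef_pos"][2]+30)[0]-s["eef_pos"]))
print("left mm",M.T@(np.r_[t,117]-s["eef_pos"]), s["ee_rot"])
```

```text
[538.82  399.882] -0.13140527243641487 [0.275 0.278 0.281 0.285]
[[486.149 406.623  48.   ]] slot near outer end pred [487.268 406.695]
plate bottom near end in tool [ 38.933   0.155 105.023]
plate top near end in tool [ 39.946   0.836 -29.977]
left mm [ -1.07    2.176 126.624] [-0.     0.065  0.998 -0.   ]
```

```bash
python3 -m crank '[[[-0.04,0.07,0.3,0,0,0,2],[0,0,0.5,0,0,0,2],[0,0,0.6,0,0,0,2],[0,0,0.6,0,0,0,2],[0,0,0.5,0,0,0,2],[0,0,0.3,0,0,0,2],[0,0,0.2,0,0,0,2],[0,0,0,0,0,0,2]]]' ; python3 -m crank '[[[0,0,0.3,0,0,0,2],[0,0,0.3,0,0,0,2],[0,0,0.3,0,0,0,2],[0,0,0.3,0,0,0,2],[0,0,0.3,0,0,0,2],[0,0,0.3,0,0,0,2],[0,0,0.15,0,0,0,2],[0,0,0,0,0,0,2]]]'
python3 - <<'E'
from h import *
s=sense();print(s["eef_pos"],s["force"],s["wrist_torque"])
E
```

```text
time_s: 9.85
eef_pos: [538.9, 399.3, 168.5]
ee_rot: [-0.0, 0.066, 0.998, -0.0]
force: [-0.3, 1.5, -1.0]
grip_width: 0.081
grip_force: 58.5
time_s: 10.65
eef_pos: [538.8, 399.4, 119.6]
ee_rot: [-0.0, 0.066, 0.998, -0.0]
force: [0.2, 0.0, -1.7]
grip_width: 0.083
grip_force: 58.6
[538.83  399.354 119.562] [ 0.185  0.047 -1.725] [ 0.007  0.044 -0.033]
```

```bash
python3 -m crank '[[[0,0,0.09,0,0,0,2],[0,0,0,0,0,0,2],[0,0,0,0,0,0,14],[0,0,0,0,0,0,25],[0,0,0,0,0,0,40],[0,0,0,0,0,0,60],[0,0,0,0,0,0,85],[0,0,0,0,0,0,85]]]' ; python3 -m crank '[[[0,0,0,0,0,0,85],[0,0,0,0,0,0,85],[0,0,-0.3,0,0,0,85],[0,0,-0.6,0,0,0,85],[0,0,-0.8,0,0,0,85],[0,0,-0.8,0,0,0,85],[0,0,-0.8,0,0,0,85],[0,0,-0.8,0,0,0,85]]]'
python3 - <<'E'
from h import *
s=sense();print(s["eef_pos"],s["force"]);im,W,s=wcam();b=capture("scene")[140:260,160:300]
cv2.imwrite("pics/w4.png",np.hstack([cv2.resize(im,(480,360)),cv2.resize(b,(308,360))]))
M=R.from_quat(s["ee_rot"],scalar_first=True).as_matrix()
t=np.array([563,11])
print("to peg above",M.T@(np.r_[t+rz(-.202)[:2,:2]@[-80,30],260]-s["eef_pos"])/25)
E
```

```text
time_s: 11.45
eef_pos: [539.1, 399.5, 118.1]
ee_rot: [0.0, 0.066, 0.998, 0.0]
force: [-0.4, 0.4, 0.1]
grip_width: 0.955
grip_force: 0.0
time_s: 12.25
eef_pos: [539.0, 399.5, 222.1]
ee_rot: [0.0, 0.066, 0.998, 0.0]
force: [1.0, -0.1, -0.2]
grip_width: 0.996
grip_force: 0.0
[539.024 399.454 222.108] [ 1.04  -0.084 -0.196]
to peg above [  0.123 -13.855  -1.521]
```

View pics/w4.png

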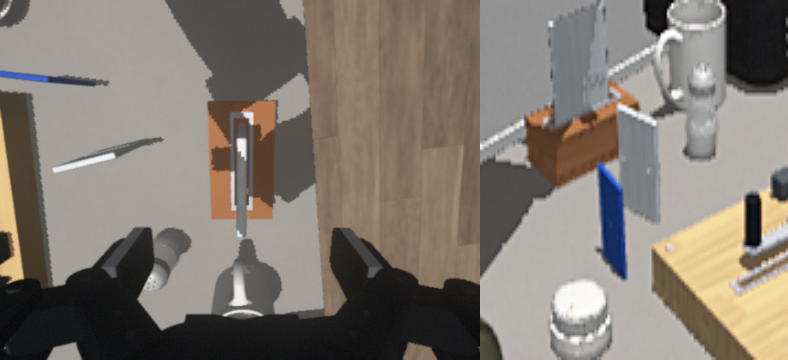

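The plate stands upright in the rack slot, released. Next, the peg.

```bash
python3 -m crank '[[[0,-0.5,-0.2,0,0,0,85],[0,-0.9,-0.2,0,0,0,85],[0,-0.9,0,0,0,0,60],[0,-0.9,0,0,0,0,45],[0,-0.9,0,0,0,0,45],[0,-0.9,0,0,0,0,45],[0,-0.9,0,0,0,0,45],[0,-0.9,0,0,0,0,45]]]' ; python3 -m crank '[[[0,-0.9,0,0,0,0,45],[0,-0.9,0,0,0,0,45],[0,-0.9,0,0,0,0,45],[0,-0.9,0,0,0,0,45],[0,-0.9,0,0,0,0,45],[0,-0.9,0,0,0,0.2,45],[0,-0.7,0,0,0,0.3,45],[0,0,0,0,0,0,45]]]'
python3 - <<'E'
from h import *
im,W,s=wcam();cv2.imwrite("pics/w5.png",cv2.resize(im,None,fx=1.4,fy=1.4));np.save("w5.npy",W)
M=R.from_quat(s["ee_rot"],scalar_first=True).as_matrix();print(M,s["eef_pos"],s["joints"],s["time_s"])
print("left",M.T@(np.array([489.3,56.1,68])-s["eef_pos"])/25)
E
```

```text
time_s: 13.15
eef_pos: [515.9, 229.2, 229.5]
ee_rot: [-0.001, 0.066, 0.998, -0.0]
force: [0.3, -0.0, -0.0]
grip_width: 0.525
grip_force: 0.0
time_s: 13.95
eef_pos: [495.4, 77.9, 229.7]
ee_rot: [-0.001, 0.102, 0.995, -0.0]
force: [-0.2, 0.1, -0.3]
grip_width: 0.526
grip_force: 0.0
[[-0.979  0.203 -0.002]
 [ 0.203  0.979 -0.   ]
 [ 0.002 -0.001 -1.   ]] [495.427  77.872 229.746] [-0.078  0.263  1.568 -0.     1.312 -1.444] 13.95
left [ 0.053 -0.898  6.471]
```

View pics/w5.png

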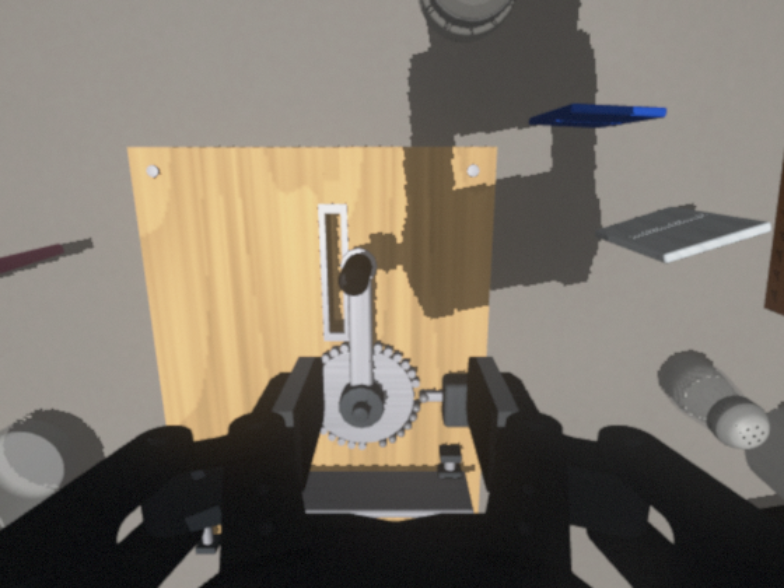

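The gauge's near corners are at (128,148) and (496,148), the slot frame is (319..346, 205..340), the peg top is near (353,278) and the pivot hub near (361,405).

Run:
```python
from h import *
W=np.load("w5.npy");f=lambda p:np.array(p)/1.4-.15
g=wback(W,f([[128,148],[496,148]]),42);t,th,e=pose2d([[-155,-120],[-155,120]],g);print(t,th,e)
sl=wback(W,f([[319,205],[346,205],[346,340],[324,340]]),42);print("slot",sl.mean(0),"pred",t+rz(th)[:2,:2]@[-70,12])
print("peg pred",t+rz(th)[:2,:2]@[-80,30],"meas",wback(W,f([[353,278]]),105),wback(W,f([[358,263]]),60))
s=sense();M=R.from_quat(s["ee_rot"],scalar_first=True).as_matrix()
print("left",M.T@(np.r_[t+rz(th)[:2,:2]@[-80,30],68]-s["eef_pos"])/25)
```

```text
[562.126   9.258] -0.2026468542278046 [0.524 0.524]
slot [495.409  34.557  42.   ] pred [495.974  35.101]
peg pred [489.801  54.745] meas [[486.707  55.63  105.   ]] [[487.166  55.029  60.   ]]
left [ 0.027 -0.994  6.476]
```

```bash
python3 -m crank '[[[0.02,-0.24,0.4,0,0,0,50],[0.02,-0.24,0.6,0,0,0,50],[0.02,-0.24,0.7,0,0,0,50],[0.02,-0.22,0.7,0,0,0,50],[0,0,0.6,0,0,0,50],[0,0,0.6,0,0,0,50],[0,0,0.5,0,0,0,50],[0,0,0.5,0,0,0,50]]]' ; python3 -m crank '[[[0,0,0.5,0,0,0,50],[0,0,0.5,0,0,0,50],[0,0,0.4,0,0,0,50],[0,0,0.3,0,0,0,50],[0,0,0.17,0,0,0,50],[0,0,0,0,0,0,50],[0,0,0,0,0,0,50],[0,0,0,0,0,0,50]]]'
python3 - <<'E'
from h import *
s=sense();M=R.from_quat(s["ee_rot"],scalar_first=True).as_matrix();print(s["eef_pos"],s["force"])
print("left",M.T@(np.array([488.8,55.3,68])-s["eef_pos"])/25)
E
```

```text
time_s: 14.8
eef_pos: [489.0, 57.7, 114.0]
ee_rot: [-0.001, 0.099, 0.995, 0.0]
force: [0.8, -0.6, -0.7]
grip_width: 0.587
grip_force: 0.0
time_s: 15.6
eef_pos: [490.0, 57.2, 69.2]
ee_rot: [0.0, 0.1, 0.995, -0.0]
force: [0.5, 0.1, -0.5]
grip_width: 0.585
grip_force: 0.0
[489.995  57.151  69.201] [ 0.534  0.145 -0.476]
left [ 0.032 -0.082  0.048]
```

```bash
python3 -m crank '[[[0.04,-0.08,0,0,0,0,50],[0,0,0,0,0,0,35],[0,0,0,0,0,0,25],[0,0,0,0,0,0,18],[0,0,0,0,0,0,12],[0,0,0,0,0,0,12],[0,0,0,0,0,0,12],[0,0,0,0,0,0,12]]]' 60
python3 - <<'E'
from h import *
s=sense();print(s["eef_pos"],s["ee_rot"],s["force"],s["wrist_torque"])
E
```

```text
time_s: 16.4
eef_pos: [488.3, 55.0, 69.0]
ee_rot: [-0.0, 0.1, 0.995, -0.0]
force: [-2.4, -5.1, 4.2]
grip_width: 0.194
grip_force: 58.3
[488.271  55.038  68.973] [-0.     0.1    0.995 -0.   ] [-2.386 -5.112  4.225] [-0.726  0.395 -0.05 ]
```

```bash
python3 -m crank '[[[-0.005,-0.2,0,0,0,-0.358,12],[-0.005,-0.2,0,0,0,-0.358,12],[-0.005,-0.2,0,0,0,-0.358,12],[-0.005,-0.2,0,0,0,-0.358,12],[-0.005,-0.2,0,0,0,-0.358,12],[-0.005,-0.2,0,0,0,-0.358,12],[-0.005,-0.2,0,0,0,-0.358,12],[-0.005,-0.2,0,0,0,-0.358,12]]]' 70
cat > q.py <<'E'
from h import *
s=sense();M=R.from_quat(s["ee_rot"],scalar_first=True).as_matrix()
v=np.array([587.2,35.2])-s["eef_pos"][:2];print(s["eef_pos"],"yaw q",np.arctan2(M[0,1]*-1,M[1,1])+.202,"peg q",np.arctan2(v[1],v[0])+.202,"r",np.hypot(*v),"F tool",M.T@s["force"],s["joints"][5])
E
python3 q.py
```

```text
time_s: 17.2
eef_pos: [487.8, 16.5, 68.9]
ee_rot: [-0.001, -0.1, 0.995, 0.001]
force: [-4.4, 4.4, 6.4]
grip_width: 0.193
grip_force: 68.5
[487.792  16.478  68.949] yaw q 0.40214825469953663 peg q 0.3881570940517025 r 101.15595620973288 F tool [ 3.394  5.215 -6.385] -1.9798718291229767
```

```bash
python3 -m crank '[[[-0.005,-0.2,0,0,0,-0.358,12],[-0.005,-0.2,0,0,0,-0.358,12],[-0.005,-0.2,0,0,0,-0.358,12],[-0.005,-0.2,0,0,0,-0.358,12],[-0.005,-0.2,0,0,0,-0.358,12],[-0.005,-0.2,0,0,0,-0.358,12],[0,0,0,0,0,0,12],[0,0,0,0,0,0,12]]]'
python3 - <<'E'
exec(open("q.py").read())
im,W,s=wcam();b=capture("top")[120:264,240:364]
cv2.imwrite("pics/w6.png",np.hstack([cv2.resize(im,(480,360)),cv2.resize(b,(310,360),interpolation=cv2.INTER_CUBIC)]))
E
```

```text
time_s: 18.0
eef_pos: [497.7, -12.4, 68.9]
ee_rot: [-0.001, -0.247, 0.969, 0.0]
force: [-7.0, -1.8, 6.8]
grip_width: 0.193
grip_force: 68.7
[497.736 -12.415  68.95 ] yaw q 0.7006130772910604 peg q 0.6910915543977341 r 101.34572332998928 F tool [ 7.034  1.824 -6.833] -2.3297627070557794
```

View pics/w6.png

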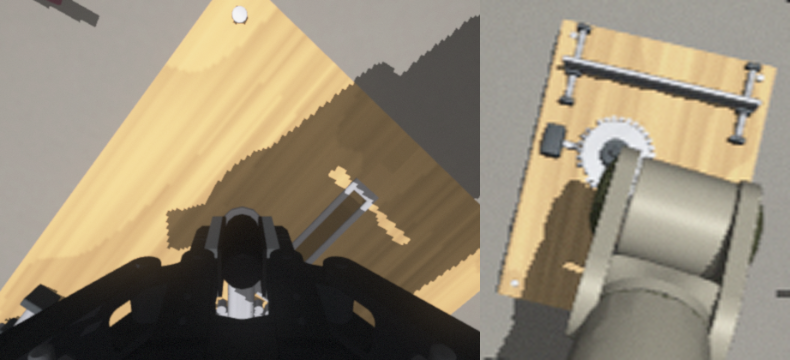

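The peg is held between the fingers with the lever along the tool axis, at an estimated 0.69 rad. I'll hold once to check it stays there, then hand in.

```bash
python3 -m crank '[[[0,0,0,0,0,0,12],[0,0,0,0,0,0,12],[0,0,0,0,0,0,12],[0,0,0,0,0,0,12],[0,0,0,0,0,0,12],[0,0,0,0,0,0,12],[0,0,0,0,0,0,12],[0,0,0,0,0,0,12]]]'
python3 q.py; python3 -c "
from rig import *
print(finish_job())"
```

```text
time_s: 18.9
eef_pos: [497.8, -12.4, 69.0]
ee_rot: [-0.001, -0.247, 0.969, 0.0]
force: [-7.4, -2.2, 7.2]
grip_width: 0.19
grip_force: 68.7
[497.752 -12.4    68.978] yaw q 0.7005399665464767 peg q 0.6910383194844525 r 101.32432559855098 F tool [ 7.559  1.576 -7.177] -2.3296023847450003
the job is handed in; nothing more can be done
None
```

The job is handed in at 18.9 s: the lock plate stands released in the rack slot, and the gripper still holds the peg at an estimated 0.69 rad (third click), worked out from the arm's pose because the lever angle can't be read directly; no verdict came back.

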